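# Fetch the hemmed-in pen pot from the desk rack

### The job

The upper of the two nested pen pots is wanted at this desk, but a carton and a canister stand in its way in the wire rack: first set both of them upright on the rubber mat, then lift the upper pot straight out of the lower one and stand it in the middle of the cork coaster, and after that put the carton and the canister each back where it stood at the start, the carton square to the rack the same way as before. The lower pot stays where it is, and the mouse, the tape roll and the stapler are left alone.

Things in the scene. Friction and masses are not known exactly. Their poses are not given: they have to be found in the camera images.
- carton_mid (a point): Upright brown cardboard carton, 56 mm (its x) by 64 mm (its y) and 135 mm tall, about 0.22 kg; loose. Point at its centre, 67.5 mm above its underside; z up. It starts in the rack beside the nested pots, on the left or the right, roughly square to the rack.
- canister_mid (a point): Upright round white canister with a grey lid, 59 mm diameter, 130 mm tall, about 0.28 kg; loose. Point at its centre, 65 mm above its underside; z up. It starts in the rack on the other side of the pots from the carton.
- pot_mid (a point): Upper pen pot, the one wanted: open grey plastic cup, 62 mm outer diameter at the rim tapering to 50 mm at the foot, 75 mm tall, wall 3 mm, about 0.10 kg; loose. Point on its axis half-way up, 37.5 mm above its underside; z up. At the start it sits nested inside the lower pot, with a few mm of play; its top 40 mm stand out above the lower pot's rim, and it must be raised 35 mm before its foot is out.
- pot_low_mid (a point): Lower pen pot: grey plastic cup, 71 mm outer diameter at the rim, 53 mm at the foot, 75 mm tall, inner floor 40 mm above its underside, about 0.30 kg; loose, stands on the rack's base plate. Point on its axis 37.5 mm above its underside; z up. It stays where it is.
- rack: Dark steel wire desk rack, fixed to the desk. Origin: centre of the underside of its base plate, which is 150 mm (x) by 290 mm (y) and 4 mm thick. Its z is up, its x points from the open front (towards the robot) to the back rail. Wire side loops at y = -142 and +142 mm, 43 mm high; back rail at x = +70 mm, 93 mm high. The pots stand near x = +20, y = 0 mm; the carton and the canister near x = 0, y = -80 and +80 mm.
- pad: Side area: black rubber mat, fixed flat on the desk, 230 mm (its x) by 120 mm (its y), 4 mm thick. Origin: centre of its underside; z up. It lies to the left or the right of the rack.
- coaster: Round cork coaster, fixed flat on the desk, 94 mm diameter, 6 mm thick. Origin: centre of its underside; z up. It lies on the other side of the rack from the mat.
- mouse_mid (a point): Bystander: grey computer mouse, 100 mm by 58 mm, 33 mm tall, loose, between the robot and the rack. Point at its centre, half-way up.
- tape_mid (a point): Bystander: roll of yellow tape lying flat beyond the rack, 100 mm diameter, 48 mm tall, loose. Point at its centre.
- stapler_mid (a point): Bystander: black desk stapler beyond the rack, 140 mm long (x), 36 mm wide, 48 mm tall, loose. Point at its centre.
Not all that is in view belongs to the job. Leave any green look-alike of the part that bears pot_mid alone.

How it is judged:
On the way, in this order (a step that is already met when the one before it is completed fails the run):
1. the carton and the canister both stand upright on the rubber mat, released (x of carton_mid in the frame of pad between -0.105 and 0.105 m and y of carton_mid in the frame of pad between -0.052 and 0.052 m and z of carton_mid in the frame of pad between 0.0655 and 0.0775 m and linear speed of each of carton, canister below 0.03 m/s and angle between each of carton_mid, canister_mid's own z axis and vertical below 0.12 rad and x of canister_mid in the frame of pad between -0.105 and 0.105 m and y of canister_mid in the frame of pad between -0.052 and 0.052 m and z of canister_mid in the frame of pad between 0.063 and 0.075 m and contact force between the fingers and carton below 0.2 N and contact force between the fingers and canister below 0.2 N), for 0.2 s.
2. the upper pot stands upright in the middle of the coaster, released, while the carton and the canister are still on the mat (x of carton_mid in the frame of pad between -0.105 and 0.105 m and y of carton_mid in the frame of pad between -0.052 and 0.052 m and z of carton_mid in the frame of pad between 0.0655 and 0.0775 m and linear speed of each of carton, canister, pot below 0.03 m/s and angle between each of carton_mid, canister_mid, pot_mid's own z axis and vertical below 0.12 rad and x of canister_mid in the frame of pad between -0.105 and 0.105 m and y of canister_mid in the frame of pad between -0.052 and 0.052 m and z of canister_mid in the frame of pad between 0.063 and 0.075 m and horizontal distance between pot_mid and coaster below 0.015 m and z of pot_mid in the frame of coaster between 0.0385 and 0.0485 m and contact force between the fingers and pot below 0.2 N), for 0.2 s.
At the end, for the whole second after the job is handed in: Carton and canister upright, each within 15 mm of where it started, the carton square to the rack within 0.25 rad; upper pot upright on the coaster within 15 mm of its middle; lower pot upright within 15 mm of its start; all at rest (distance of each of carton_mid, canister_mid, pot_low_mid from where it was at the start of the episode below 0.015 m and angle between the x axis of carton_mid and the x axis of rack, either way round below 0.25 rad and linear speed of each of carton, canister, pot_low, pot below 0.03 m/s and angle between each of carton_mid, canister_mid, pot_low_mid, pot_mid's own z axis and vertical below 0.12 rad and horizontal distance between pot_mid and coaster below 0.015 m and z of pot_mid in the frame of coaster between 0.0385 and 0.0485 m); the robot touches nothing.
It fails at once if the lower pot is moved more than 20 mm from its place (distance of pot_low_mid from where it was at the start of the episode above 0.02 m).
It fails at once if the mouse, the tape roll or the stapler is moved more than 20 mm (distance of any of mouse_mid, tape_mid, stapler_mid from where it was at the start of the episode above 0.02 m).
It fails at once if the carton, the canister or the upper pot is tipped over (angle between any of carton_mid, canister_mid, pot_mid's own z axis and vertical above 0.8 rad).
It also fails if it takes over 125 s, if anything falls off the work surface, if the arm or the gripper's body presses on something with over 40 N, if the wrist force passes 120 N, or if a joint passes its speed limit or range.

### The arm

A 7-joint arm with a two-finger parallel gripper is mounted at the origin on the work surface. World frame = base frame: x ahead of the robot, y to its left, z up, the work surface at z = 0. Lengths are in m, angles in rad, forces in N, time in s.
With the tool pointing down it reaches from about 0.4 to 0.85 m from the base axis. Payload 10.4 kg.
Tool frame: the origin (TCP) lies midway between the tips of the shut fingers; the grasp point (between the pads) lies 19 mm behind it (manip.hold_point_z is the distance from the TCP to the grasp point, in m); z points along the fingers, y is the line along which they close (so a half turn about z gives the same grasp; the last joint's range is limited). The gripper opens to 85 mm and grips with 20 to 120 N. Pads are 22 mm wide; open, the fingers measure 114 mm over their backs; the gripper's body (76 mm by 85 mm) begins 54 mm behind the grasp point. The pads swing forward as they close: fully open they stand 13 mm farther back than shut.
Start: joints at [-1.211, 0.332, -0.065, 1.46, 0.022, 1.35, -0.088], TCP at [0.233, 0.58, 0.231] pointing down, gripper open.
Joint ranges: [-2.6, 2.6], [-0.5, 2.12], [-1.47, 1.34], [0.16, 2.42], [-1.27, 4.41], [0.06, 2.06], [-2.6, 2.6]. Speed limits (rad/s): [2.22, 2.22, 2.79, 2.79, 3.14, 3.14, 3.14].

### API

Orientations are given as a unit quaternion [x, y, z, w].
In Python, from workcell import manip, eyes, job gives the robot as it stands.
- The arm moves only by the shell command python3 -m crank 'ROWS' [FORCE]. ROWS is JSON, a list that holds one entry, the list of rows, each a list of 7 numbers: the finger opening in cm, from 0 to 8.54, then the shift along the world's x, y, z in cm, then the turn, a rotation vector about the world's x, y, z in degrees. In form: [[[hand, x, y, z, ax, ay, az], ...]]. A call has 1 to 20 rows; each row shifts and turns the commanded pose from where the row before left it; what a row does not reach is not made up. A row lasts 1/8 s, in which the tool goes at most 62.5 mm and 10.7 degrees, less where a joint would pass 70% of its speed; a pose out of reach is approached as far as the arm can. A call with a gripper value outside its range is refused whole. The fingers move at their own pace and stop on an object; FORCE is the grip in N (left out, the last holds). Time passes only in rows, so rows that do not move let the fingers close. It gives the time, the measured TCP pose, the force, the opening and the grip force at its end, in the units of the state.
- manip.get_obs(): the state, without advancing time (a new reading comes with each control period).
- eyes.camera(name): name is "scene" or "top" or "wrist"; returns (picture, depth): 400x640x3 uint8, red, green, blue; 400x640 float32, m along the optical axis (not along the pixel's ray), 0 where there is no reading.
- eyes.camera_params(name): a dict with "fx", "fy", "cx", "cy" (pixels), "dist" ([k1, k2, p1, p2, k3] as OpenCV has them; the pictures are not rectified), "world_from_camera" (4x4, takes a point from camera to world coordinates); the wrist camera has in their place "hand_eye" (4x4, takes a point from camera to tool coordinates, whose origin is the TCP and whose axes are the flange's). Camera axes: x right, y down, z forward; pixel columns grow to the right and rows downward; lengths in m; the calibration is good to about 2 mm. A picture is of the moment at which its call begins: read the wrist's pose just before it. camera_params takes no time and is no camera call.
- job.hand_in(): hands the job in; it is judged then, once.
The state is a dict: "clock": time; "joint_pos": joint angles; "joint_velocities": joint speeds; "tau": joint torques, N m; "position": TCP position; "ee_rot": TCP orientation; "ft_force": force on the tool from outside, world axes, zero at the start; "torque": the same for the moment, N m; "grip_width": opening from 0.0 (shut) to 1.0 (fully open); "grasp_force": force on a finger pad.
Only numpy, scipy, OpenCV 4.12 (cv2) and the standard library are available. Lean on these libraries where they do the work, as an engineer would, in place of code of your own. Each camera call takes 0.05 s, during which the arm holds its last target. There are 200 camera calls.

## Working session

There is one attempt and no reset: what is moved stays moved. The work goes in short steps, Python scripts to look and compute and a shell command to move; the robot and the scene stay as the last step left them, time stands still between calls to the robot, and variables do not carry over. Pictures are saved under pics/ and viewed, at most 14 in all, crops included, and the job is handed in when it is done.

```bash
ls; mkdir -p pics; python3 - <<'E'
from workcell import manip, eyes, job
import cv2,numpy as np
for n in ("scene","top"):
    p,d=eyes.camera(n); np.savez(f"{n}0.npz",p=p,d=d)
    cv2.imwrite(f"pics/{n}0.png",p[:,:,::-1])
    c=eyes.camera_params(n); print(n,c)
o=manip.get_obs(); print(o); print(manip.hold_point_z)
E
```

```text
pics
scene {'fx': 499.30745156905255, 'fy': 499.30745156905255, 'cx': 324.909370009361, 'cy': 201.95706557257643, 'dist': array([-0.03215777,  0.        ,  0.        ,  0.        ,  0.        ]), 'world_from_camera': array([[ 0.41160742,  0.66324895, -0.62504413,  1.31010485],
       [ 0.91121746, -0.28732016,  0.29517767, -0.34053644],
       [ 0.0161885 , -0.69104844, -0.72262714,  0.91830946],
       [ 0.        ,  0.        ,  0.        ,  1.        ]])}
top {'fx': 378.15412161376264, 'fy': 378.15412161376264, 'cx': 315.5593186753753, 'cy': 204.44865348215802, 'dist': array([-0.04546785,  0.        ,  0.        ,  0.        ,  0.        ]), 'world_from_camera': array([[ 7.61380501e-04, -9.92563218e-01,  1.21727887e-01,
         4.54570209e-01],
       [-9.99931415e-01, -2.17830248e-03, -1.15074259e-02,
        -4.39368996e-03],
       [ 1.16870078e-02, -1.21710777e-01, -9.92496801e-01,
         9.52361959e-01],
       [ 0.00000000e+00,  0.00000000e+00,  0.00000000e+00,
         1.00000000e+00]])}
{'clock': 0.1, 'joint_pos': array([-1.21059499,  0.33280942, -0.06469835,  1.46082322,  0.02162849,
        1.34991466, -0.08850189]), 'joint_velocities': array([ 3.95729034e-04, -2.24789610e-03, -1.15046023e-03, -3.06713918e-03,
       -1.70549375e-03,  2.13783341e-05, -2.13455372e-04]), 'tau': array([ 1.73754615e-03, -6.26742196e+01,  4.93292219e-02, -3.92434251e+01,
        1.63217413e-02,  6.83782302e-03,  3.95803625e-05]), 'position': array([0.23334101, 0.57945713, 0.23061133]), 'ee_rot': array([ 1.90223674e-01,  9.81740576e-01, -6.24336572e-04, -7.79337945e-05]), 'ft_force': array([1.20389281, 0.07940997, 0.8922005 ]), 'torque': array([ 0.04847963,  0.00678508, -0.03151702]), 'grasp_force': 0.0, 'grip_width': 1.0040457809904306}
0.0187
```

View pics/scene0.png

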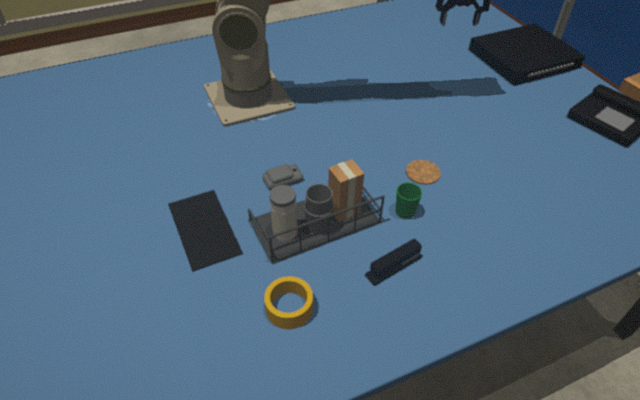

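View pics/top0.png

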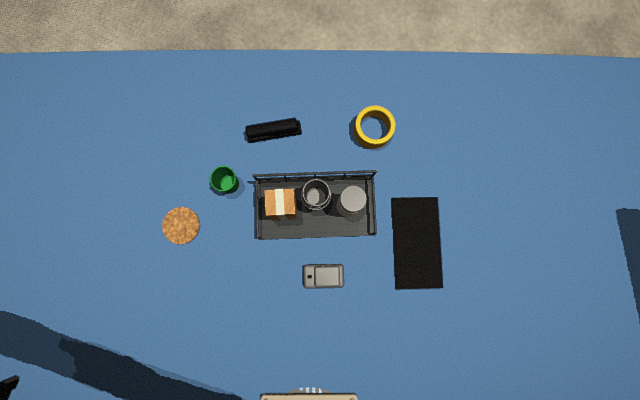

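The top view has the carton at (280,203), the nested pots at (316,194), the canister at (352,200), the mat at (416,243) and the coaster at (181,226). Two things could be the pot: the grey nested one at (316,194) and the green cup at (224,180). The grey one fits, since it is nested in the rack and the green one is the decoy. I'll measure now and confirm in a crop.

```bash
cat > h.py <<'E'
from workcell import manip, eyes, job
import cv2,numpy as np
from scipy.spatial.transform import Rotation as R
def T(name):
    c=eyes.camera_params(name)
    if name!="wrist": return c,np.array(c["world_from_camera"])
    o=manip.get_obs(); M=np.eye(4); M[:3,:3]=R.from_quat(o["ee_rot"]).as_matrix(); M[:3,3]=o["position"]
    return c,M@np.array(c["hand_eye"])
def K(c): return np.array([[c["fx"],0,c["cx"]],[0,c["fy"],c["cy"]],[0,0,1]])
def rays(c):
    u,v=np.meshgrid(np.arange(640.),np.arange(400.))
    return cv2.undistortPoints(np.stack([u,v],-1).reshape(-1,1,2),K(c),np.array(c["dist"])).reshape(400,640,2)
def shot(name,save=None):
    c,M=T(name); p,d=eyes.camera(name)
    n=rays(c); X=np.dstack([n[...,0]*d,n[...,1]*d,d])@M[:3,:3].T+M[:3,3]
    X[d==0]=np.nan
    if save: cv2.imwrite(save,p[:,:,::-1])
    return p,X,c,M
def plane(uv,z,c,M):
    "pixel(s) onto plane z"
    n=cv2.undistortPoints(np.float64(uv).reshape(-1,1,2),K(c),np.array(c["dist"])).reshape(-1,2)
    r=np.c_[n,np.ones(len(n))]@M[:3,:3].T
    return M[:3,3]+r*((z-M[2,3])/r[:,2])[:,None]
def rect(m,z,c,M):
    "biggest blob of mask -> min area rect on plane z: centre, sides, angle deg"
    cs,_=cv2.findContours(m.astype(np.uint8),cv2.RETR_EXTERNAL,cv2.CHAIN_APPROX_NONE)
    k=max(cs,key=cv2.contourArea).reshape(-1,2)
    P=plane(k,z,c,M)[:,:2]
    r=cv2.minAreaRect((P*1000).astype(np.float32))
    return np.round(r[0],1),np.round(r[1],1),round(r[2],2)
E
python3 - <<'E'
from h import *
p,X,c,M=shot("top")
h=cv2.cvtColor(p,cv2.COLOR_RGB2HSV).astype(int); z=X[...,2]
u,v=np.meshgrid(np.arange(640),np.arange(400))
def box(a,b,cc,d): return (u>a)&(u<b)&(v>cc)&(v<d)
print("carton",rect(box(258,302,180,225)&(z>.125)&(z<.155),.139,c,M))
print("canister",rect(box(334,372,180,220)&(z>.12)&(z<.15),.134,c,M))
for r in [(258,302,180,225),(334,372,180,220),(300,334,175,212)]:
    print(np.nanpercentile(z[box(*r)],[50,80,90,98]))
print("pot rim z>.105",rect(box(298,334,172,215)&(z>.105)&(z<.13),.119,c,M))
print("pots z>.07",rect(box(298,334,172,215)&(z>.07),.119,c,M))
print("mat",rect(box(380,455,185,300)&(h[...,2]<45),.004,c,M))
print("coaster",rect(box(155,208,200,250)&(h[...,0]<25)&(h[...,1]>80),.006,c,M))
print("mouse",rect(box(290,355,255,295)&(h[...,1]<80),.03,c,M))
print("rack",rect(box(245,385,165,245)&(h[...,1]<80),.004,c,M))
print("green",rect(box(205,240,160,200)&(h[...,0]>40)&(h[...,0]<85)&(h[...,1]>100),.075,c,M))
cv2.imwrite("pics/c1.png",cv2.resize(p[140:300,150:470,::-1],None,fx=2.5,fy=2.5,interpolation=cv2.INTER_CUBIC))
E
```

```text
carton (array([559.8,  64.8]), array([57.6, 64.4]), 3.97)
canister (array([568.4, -95.8]), array([55.2, 57.2]), 0.11)
[0.02049697 0.14025805 0.14120904 0.14261608]
[0.00859835 0.13524637 0.13628316 0.13759582]
[0.04923268 0.08660875 0.11671151 0.12109727]
pot rim z>.105 (array([584.3, -14.5]), array([60.3, 58.8]), 44.93)
pots z>.07 (array([580.4, -13.9]), array([67.6, 64.7]), 0.17)
mat (array([ 476.2, -268.9]), array([227.2, 118.5]), 1.42)
coaster (array([517.5, 324.2]), array([92.7, 91. ]), 46.22)
mouse (array([394.4, -33.2]), array([57. , 96.5]), 0.03)
rack (array([571.5, -16.1]), array([166.8, 314.9]), 2.16)
green (array([622.3, 201.3]), array([62.3, 66.9]), 0.11)
```

View pics/c1.png

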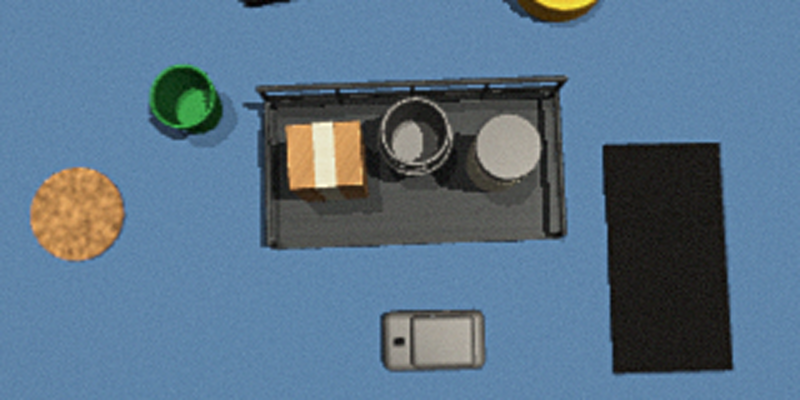

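The crop confirms it: the grey nested pot is at crop (415,137) between the carton and the canister, and the green cup at crop (184,98) is outside the rack. I'll move above the canister first.

```bash
python3 -m crank '[[[8.5,2.58,-5.2,0.15,0,0,-5.1],[8.5,2.58,-5.2,0.15,0,0,-5.1],[8.5,2.58,-5.2,0.15,0,0,-5.1],[8.5,2.58,-5.2,0.15,0,0,-5.1],[8.5,2.58,-5.2,0.15,0,0,-5.1],[8.5,2.58,-5.2,0.15,0,0,-5.1],[8.5,2.58,-5.2,0.15,0,0,-5.1],[8.5,2.58,-5.2,0.15,0,0,-5.1],[8.5,2.58,-5.2,0.15,0,0,-5.1],[8.5,2.58,-5.2,0.15,0,0,-5.1],[8.5,2.58,-5.2,0.15,0,0,-5.1],[8.5,2.58,-5.2,0.15,0,0,-5.1],[8.5,2.58,-5.2,0.15,0,0,-5.1],[8.5,0,0,0,0,0,0],[8.5,0,0,0,0,0,0]]]' 40
python3 - <<'E'
from h import *
o=manip.get_obs(); r=R.from_quat(o["ee_rot"]).as_matrix(); print(o["position"],r.round(3),o["joint_pos"].round(2))
p,X,c,M=shot("wrist","pics/w1.png"); print(M.round(3))
z=X[...,2]; m=(z>.125)&(z<.142); print(m.sum())
np.savez("w1.npz",p=p,X=X)
E
```

```text
clock: 2.02
position: [0.5686, -0.0958, 0.2504]
ee_rot: [0.696, 0.718, -0.0, -0.0]
ft_force: [0.0, 0.4, 0.6]
grip_width: 0.996
grasp_force: 0.0
[ 0.5686312  -0.09582089  0.25036804] [[-0.031  1.    -0.001]
 [ 1.     0.031  0.   ]
 [ 0.    -0.001 -1.   ]] [-0.43  0.24  0.62  1.59 -0.14  1.36  0.23]
[[ 0.999  0.031  0.008  0.568]
 [ 0.032 -0.964 -0.262 -0.03 ]
 [-0.001  0.262 -0.965  0.394]
 [ 0.     0.     0.     1.   ]]
6111
```

View pics/w1.png

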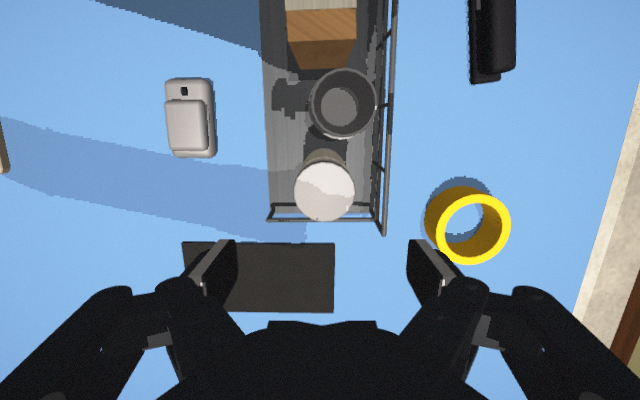

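The wrist view shows the canister lid at (324,190), the pots at (342,103) and the carton at (322,40). I'll measure these.

```bash
python3 - <<'E'
from h import *
f=np.load("w1.npz"); p,X=f["p"],f["X"]; c,M=T("wrist")
u,v=np.meshgrid(np.arange(640),np.arange(400)); z=X[...,2]
def box(a,b,cc,d): return (u>a)&(u<b)&(v>cc)&(v<d)
print("canister",rect(box(285,365,150,235)&(z>.122),.134,c,M))
print("pot",rect(box(300,385,60,145)&(z>.107)&(z<.13),.119,c,M))
print("carton",rect(box(270,370,0,45)&(z>.128),.139,c,M))
print("canister top z",np.nanmedian(z[box(310,335,180,200)]))
h=cv2.cvtColor(p,cv2.COLOR_RGB2HSV)
print("mat",rect(box(180,340,240,320)&(z<.012)&(h[...,2]<90)&(h[...,1]<90),.004,c,M))
E
```

```text
canister (array([571.4, -95.7]), array([57.5, 59. ]), 1.91)
pot (array([587.1, -15.3]), array([61.3, 61.6]), 23.49)
carton (array([564.3,  45.1]), array([57.1, 31.6]), 1.89)
canister top z 0.1351540022774648
mat (array([ 505.9, -269.4]), array([176.5, 118.7]), 2.09)
```

```bash
python3 -m crank '[[[8.5,0.3,0,-4,0,0,0],[8.5,0,0,-5,0,0,0],[8.5,0,0,-4.5,0,0,0],[8.5,0,0,-1.8,0,0,0],[8.5,0,0,0,0,0,0],[4.5,0,0,0,0,0,0],[4.5,0,0,0,0,0,0],[4.5,0,0,0,0,0,0],[4.5,0,0,0,0,0,0],[4.5,0,0,0,0,0,0],[4.5,0,0,0,0,0,0]]]' 40
```

```text
clock: 3.45
position: [0.5728, -0.0964, 0.0999]
ee_rot: [0.696, 0.718, 0.001, 0.001]
ft_force: [-2.8, 1.0, 7.2]
grip_width: 0.67
grasp_force: 41.3
```

```bash
python3 -m crank '[[[4.5,0,0,1,0,0,0],[4.5,0,0,3,0,0,0],[4.5,0,0,4,0,0,0],[4.5,-0.3,-2,0,0,0,0],[4.5,-0.8,-4,0,0,0,0],[4.5,-0.8,-4,0,0,0,0],[4.5,-0.8,-4,0,0,0,0],[4.5,-0.8,-3.1,0,0,0,0],[4.5,0,0,0,0,0,0],[4.5,0,0,-3,0,0,0],[4.5,0,0,-2.5,0,0,0],[4.5,0,0,-1.5,0,0,0],[4.5,0,0,-0.6,0,0,0],[4.5,0,0,0,0,0,0],[4.5,0,0,0,0,0,0]]]'
```

```text
clock: 5.32
position: [0.5374, -0.2674, 0.1028]
ee_rot: [0.696, 0.718, 0.0, 0.001]
ft_force: [0.1, -0.1, -3.4]
grip_width: 0.668
grasp_force: 44.1
```

```bash
python3 -m crank '[[[4.5,0,0,-0.2,0,0,0],[4.5,0,0,-0.1,0,0,0],[4.5,0,0,0,0,0,0],[4.5,0,0,0,0,0,0]]]'
```

```text
clock: 5.82
position: [0.5372, -0.2677, 0.1]
ee_rot: [0.696, 0.718, 0.0, 0.001]
ft_force: [-1.6, 0.7, 4.6]
grip_width: 0.669
grasp_force: 44.9
```

```bash
python3 -m crank '[[[8.5,0,0,0,0,0,0],[8.5,0,0,0,0,0,0],[8.5,0,0,0,0,0,0],[8.5,0,0,0,0,0,0],[8.5,0,0,3,0,0,0],[8.5,0,0,6,0,0,0],[8.5,0,0,6,0,0,0],[8.5,0.2,3,1,0,0,0],[8.5,0.4,5.5,0,0,0,0],[8.5,0.4,5.5,0,0,0,0],[8.5,0.4,5.5,0,0,0,0],[8.5,0.4,5.5,0,0,0,0],[8.5,0.4,5.2,0,0,0,0],[8.5,0.3,3,0,0,0,0],[8.5,0,0,0,0,0,0],[8.5,0,0,0,0,0,0]]]'
python3 - <<'E'
from h import *
p,X,c,M=shot("wrist","pics/w2.png"); z=X[...,2]
u,v=np.meshgrid(np.arange(640),np.arange(400))
print("carton",rect((z>.128)&(z<.15)&(v<260)&(u>230)&(u<420),.139,c,M), manip.get_obs()["position"])
p,X,c,M=shot("top"); z=X[...,2]
print("canister",rect((u>380)&(z>.115)&(z<.15)&(v>150)&(v<300)&(u<470),.134,c,M))
E
```

```text
clock: 7.82
position: [0.5618, 0.0637, 0.2589]
ee_rot: [0.696, 0.718, -0.0, 0.0]
ft_force: [-0.5, -0.7, 0.6]
grip_width: 0.997
grasp_force: 0.0
carton (array([562.7,  64.2]), array([56. , 65.7]), 3.28) [0.56187042 0.0633154  0.25892645]
canister (array([ 531.8, -265.1]), array([56.8, 60.5]), 44.03)
```

```bash
python3 -m crank '[[[8.5,0.1,0,-4,0,0,1.5],[8.5,0,0,-5,0,0,0],[8.5,0,0,-5,0,0,0],[8.5,0,0,-1.9,0,0,0],[8.5,0,0,0,0,0,0],[4.5,0,0,0,0,0,0],[4.5,0,0,0,0,0,0],[4.5,0,0,0,0,0,0],[4.5,0,0,0,0,0,0],[4.5,0,0,0,0,0,0],[4.5,0,0,0,0,0,0]]]' 40
```

```text
clock: 9.3
position: [0.5638, 0.0649, 0.1019]
ee_rot: [0.687, 0.727, 0.001, 0.001]
ft_force: [-2.8, -0.6, 6.2]
grip_width: 0.648
grasp_force: 41.4
```

```bash
python3 -m crank '[[[4.5,0,0,1,0,0,0],[4.5,0,0,3,0,0,0],[4.5,0,0,5,0,0,0],[4.5,0,0,5,0,0,0],[4.5,0,0,2,0,0,0],[4.5,-1,-2.4,0,0,0,0],[4.5,-2.1,-4.8,0,0,0,0],[4.5,-2.1,-4.8,0,0,0,0],[4.5,-2.1,-4.8,0,0,0,0],[4.5,-2.1,-4.8,0,0,0,0],[4.5,-2.1,-4.8,0,0,0,0],[4.5,-2.1,-4.8,0,0,0,0],[4.5,-1,-2.3,0,0,0,0],[4.5,0,0,0,0,0,0],[4.5,0,0,-3,0,0,0],[4.5,0,0,-5,0,0,0],[4.5,0,0,-5,0,0,0],[4.5,0,0,-2,0,0,0],[4.5,0,0,-0.4,0,0,0],[4.5,0,0,0,0,0,0]]]'
python3 -m crank '[[[4.5,0,0,-0.2,0,0,0],[4.5,0,0,-0.2,0,0,0],[4.5,0,0,0,0,0,0],[4.5,0,0,0,0,0,0]]]'
```

```text
clock: 11.8
position: [0.4172, -0.2701, 0.1064]
ee_rot: [0.686, 0.727, 0.0, 0.0]
ft_force: [-0.2, 0.2, -2.7]
grip_width: 0.651
grasp_force: 43.8
clock: 12.3
position: [0.417, -0.2702, 0.102]
ee_rot: [0.687, 0.727, 0.0, 0.0]
ft_force: [0.4, 1.6, -1.4]
grip_width: 0.648
grasp_force: 43.8
```

```bash
python3 -m crank '[[[8.5,0,0,0,0,0,0],[8.5,0,0,0,0,0,0],[8.5,0,0,0,0,0,0],[8.5,0,0,0,0,0,0],[8.5,0,0,3,0,0,0],[8.5,0,0,6,0,0,0],[8.5,0,0,6,0,0,0],[8.5,0.9,1.5,0,0,0,9.8],[8.5,2,3,0,0,0,9.8],[8.5,2,3,0,0,0,9.8],[8.5,2,3,0,0,0,9.8],[8.5,2,3,0,0,0,9.8],[8.5,2,3,0,0,0,9.8],[8.5,2,3,0,0,0,9.8],[8.5,2,3,0,0,0,9.8],[8.5,2,3,0,0,0,9.8],[8.5,0,0,0,0,0,0],[8.5,0,0,0,0,0,0],[8.5,0,0,0,0,0,0]]]'
python3 - <<'E'
from h import *
o=manip.get_obs(); print(o["joint_pos"].round(2),o["position"])
p,X,c,M=shot("wrist","pics/w3.png"); z=X[...,2]; np.savez("w3.npz",p=p,X=X)
print("pot",rect((z>.107)&(z<.13)&(np.hypot(X[...,0]-.586,X[...,1]+.015)<.04),.119,c,M))
p,X,c,M=shot("top","pics/t3.png"); z=X[...,2]
u,v=np.meshgrid(np.arange(640),np.arange(400)); b=(u>380)&(u<470)&(z>.115)&(z<.16)
print("canister",rect(b&(v<240)&(v>150),.134,c,M)); print("carton",rect(b&(v>240)&(v<320),.139,c,M))
E
```

```text
clock: 14.68
position: [0.5855, -0.0165, 0.252]
ee_rot: [-0.011, 1.0, -0.0, 0.0]
ft_force: [-0.5, -0.8, 0.2]
grip_width: 0.997
grasp_force: 0.0
[-0.51  0.25  0.56  1.57 -0.13  1.36  1.65] [ 0.58549949 -0.01646972  0.25202388]
pot (array([586.8, -16.2]), array([61. , 60.8]), 27.85)
canister (array([ 532.3, -263.6]), array([60.3, 57.2]), 89.98)
carton (array([ 414. , -267.3]), array([55.8, 70.1]), 4.42)
```

View pics/w3.png

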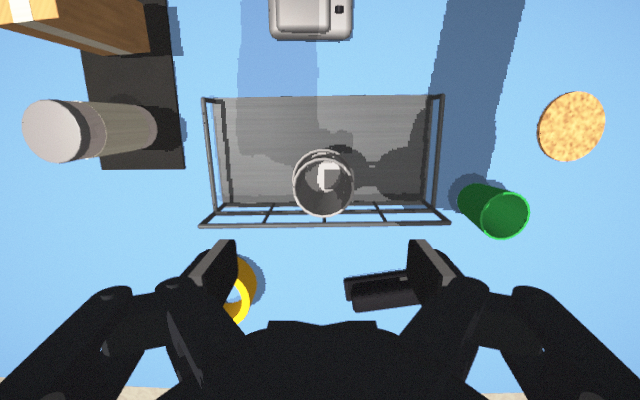

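```bash
python3 -m crank '[[[8.5,0.1,0,-4,0,0,0],[8.5,0,0,-5,0,0,0],[8.5,0,0,-5,0,0,0],[8.5,0,0,-2.6,0,0,0],[8.5,0,0,0,0,0,0],[5,0,0,0,0,0,0],[5,0,0,0,0,0,0],[5,0,0,0,0,0,0],[5,0,0,0,0,0,0],[5,0,0,0,0,0,0],[5,0,0,0,0,0,0]]]' 25
```

```text
clock: 16.15
position: [0.588, -0.0153, 0.0879]
ee_rot: [-0.013, 1.0, 0.0, 0.002]
ft_force: [-1.3, -0.5, 7.5]
grip_width: 0.698
grasp_force: 26.7
```

```bash
python3 -m crank '[[[5,0,0,0.5,0,0,0],[5,0,0,1,0,0,0],[5,0,0,1,0,0,0],[5,0,0,1,0,0,0],[5,0,0,1,0,0,0],[5,0,0,1,0,0,0],[5,0,0,0,0,0,0],[5,0,0,0,0,0,0]]]'
python3 - <<'E'
from h import *
p,X,c,M=shot("scene","pics/s4.png")
cv2.imwrite("pics/s4c.png",cv2.resize(p[100:300,160:460,::-1],None,fx=2.5,fy=2.5))
E
```

```text
clock: 17.15
position: [0.5867, -0.0151, 0.1406]
ee_rot: [-0.013, 1.0, 0.0, -0.0]
ft_force: [-0.2, 0.6, -0.7]
grip_width: 0.697
grasp_force: 27.2
```

View pics/s4c.png

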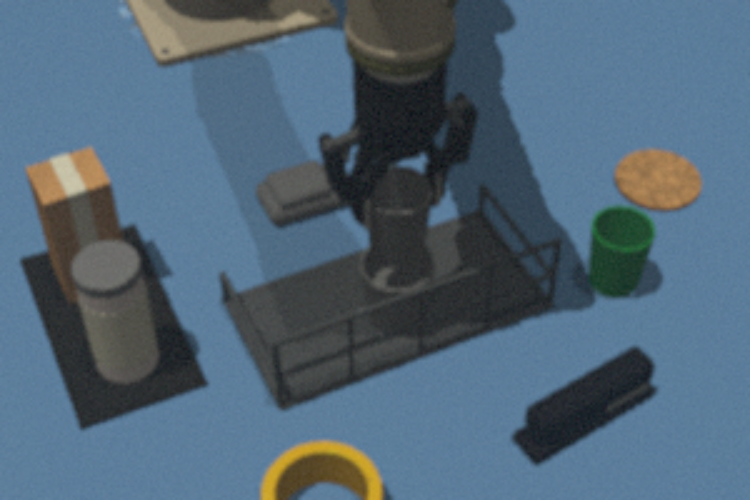

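The crop shows the upper pot at (395,215) clear of the lower one, which has stayed in place at (395,275). The wrist force matches one 0.1 kg pot. Next I'll fix the coaster position.

```bash
python3 -m crank '[[[5,0,0,3,0,0,0],[5,0,0,3,0,0,0],[5,0,0,0,0,0,0]]]'
python3 - <<'E'
from h import *
f=np.load("w3.npz"); X=f["X"]; h=cv2.cvtColor(f["p"],cv2.COLOR_RGB2HSV)
m=(h[...,1]>60)&((h[...,0]<30))&(np.hypot(X[...,0]-.517,X[...,1]-.324)<.07)
M=np.eye(4)
# world points of mask directly
P=X[m][:,:2]*1000; print("coaster w3",cv2.minEnclosingCircle(P.astype(np.float32)),P.mean(0),m.sum())
p,X,c,M=shot("scene"); h=cv2.cvtColor(p,cv2.COLOR_RGB2HSV)
m=(h[...,1]>60)&((h[...,0]<30))&(np.hypot(X[...,0]-.517,X[...,1]-.324)<.08)
print("coaster scene",rect(m,.006,c,M))
E
```

```text
clock: 17.58
position: [0.5879, -0.0154, 0.2026]
ee_rot: [-0.013, 1.0, 0.0, 0.002]
ft_force: [0.3, -0.8, -0.9]
grip_width: 0.696
grasp_force: 27.6
coaster w3 ((521.4386596679688, 323.1647644042969), 49.10597229003906) [519.73675978 319.808117  ] 3642
coaster scene (array([521.4, 322.1]), array([90.6, 91.4]), 66.69)
```

```bash
python3 -m crank '[[[5,-0.5,2.4,0,0,0,0],[5,-1,4.8,0,0,0,0],[5,-1,4.8,0,0,0,0],[5,-1,4.8,0,0,0,0],[5,-1,4.8,0,0,0,0],[5,-1,4.8,0,0,0,0],[5,-0.9,4.8,0,0,0,0],[5,-0.4,2.6,0,0,0,0],[5,0,0,-5,0,0,0],[5,0,0,-5,0,0,0],[5,0,0,0,0,0,0],[5,0,0,0,0,0,0]]]'
python3 - <<'E'
from h import *
p,X,c,M=shot("wrist","pics/w5.png"); h=cv2.cvtColor(p,cv2.COLOR_RGB2HSV)
m=(h[...,1]>60)&((h[...,0]<30))&(np.hypot(X[...,0]-.52,X[...,1]-.323)<.08)
P=X[m][:,:2]*1000; print(m.sum(),cv2.minEnclosingCircle(P.astype(np.float32)),rect(m,.006,c,M),manip.get_obs()["position"])
E
```

```text
clock: 19.12
position: [0.5195, 0.3229, 0.1021]
ee_rot: [-0.013, 1.0, 0.0, 0.0]
ft_force: [0.6, -1.4, -0.9]
grip_width: 0.697
grasp_force: 27.9
4382 ((519.4577026367188, 314.3631591796875), 54.584712982177734) (array([506.5, 321.8]), array([64.8, 93.2]), 1.49) [0.51991036 0.3232984  0.10287562]
```

View pics/w5.png

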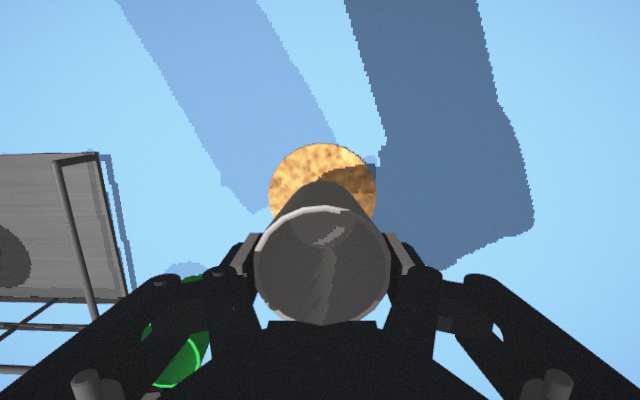

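The pot, at (322,262), is over the coaster, at (322,190), and their columns line up. The offset is about 1 mm, so I'll lower it.

```bash
python3 -m crank '[[[5,0,0,-2.5,0,0,0],[5,0.1,0,-1.7,0,0,0],[5,0,0,-0.6,0,0,0],[5,0,0,-0.2,0,0,0],[5,0,0,0,0,0,0],[5,0,0,0,0,0,0]]]'
```

```text
clock: 19.92
position: [0.5202, 0.323, 0.0515]
ee_rot: [-0.013, 1.0, 0.0, 0.0]
ft_force: [1.0, 0.2, -0.8]
grip_width: 0.696
grasp_force: 27.9
```

```bash
python3 -m crank '[[[5,0,0,-0.15,0,0,0],[5,0,0,-0.05,0,0,0],[5,0,0,0,0,0,0],[5,0,0,0,0,0,0]]]'
```

```text
clock: 20.42
position: [0.5203, 0.3231, 0.05]
ee_rot: [-0.013, 1.0, 0.001, 0.0]
ft_force: [-2.3, -1.2, 7.8]
grip_width: 0.7
grasp_force: 28.4
```

```bash
python3 -m crank '[[[8.5,0,0,0,0,0,0],[8.5,0,0,0,0,0,0],[8.5,0,0,0,0,0,0],[8.5,0,0,0,0,0,0],[8.5,0,0,2,0,0,0],[8.5,0,0,5,0,0,0],[8.5,0,0,5,0,0,0],[8.5,0,0,5,0,0,0],[8.5,0,0,4,0,0,0],[8.5,0,-4,0,0,0,-9.8],[8.5,0,-5,0,0,0,-9.8],[8.5,0,-5,0,0,0,-9.8],[8.5,0,-5,0,0,0,-9.8],[8.5,0,-5,0,0,0,-9.8],[8.5,0,0,0,0,0,0],[8.5,0,0,0,0,0,0]]]'
python3 - <<'E'
from h import *
p,X,c,M=shot("top","pics/t6.png"); z=X[...,2]
near=lambda x,y:np.hypot(X[...,0]-x,X[...,1]-y)<.05
print("pot on coaster",rect(near(.52,.323)&(z>.068),.081,c,M))
print("low pot",rect(near(.585,-.015)&(z>.066),.079,c,M))
cv2.imwrite("pics/t6c.png",cv2.resize(p[140:300,140:460,::-1],None,fx=2.5,fy=2.5))
E
```

```text
clock: 22.42
position: [0.5199, 0.0833, 0.2598]
ee_rot: [0.403, 0.915, 0.001, 0.0]
ft_force: [0.1, 0.5, 0.7]
grip_width: 0.999
grasp_force: 0.0Traceback (most recent call last):
  File "<stdin>", line 4, in <module>
  File "h.py", line 27, in rect
    k=max(cs,key=cv2.contourArea).reshape(-1,2)
      ~~~^^^^^^^^^^^^^^^^^^^^^^^^
ValueError: max() iterable argument is empty
```

View pics/t6.png

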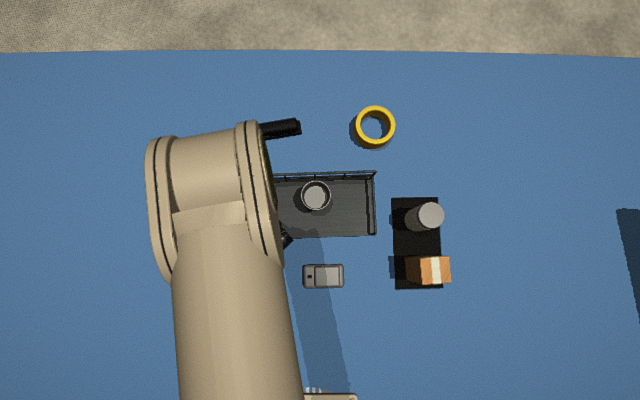

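The arm hides the coaster here, at about (215,230). The lower pot at (316,196), the canister at (425,215) and the carton at (430,270) all stand. I'll go on to the carton and look again from there.

```bash
python3 -m crank '[[[8.5,-1.3,-4.4,0,0,0,-4.9],[8.5,-1.3,-4.4,0,0,0,-4.9],[8.5,-1.3,-4.4,0,0,0,-4.9],[8.5,-1.3,-4.4,0,0,0,-4.9],[8.5,-1.3,-4.4,0,0,0,-4.9],[8.5,-1.3,-4.4,0,0,0,-4.9],[8.5,-1.3,-4.4,0,0,0,-4.9],[8.5,-1.2,-4.4,0,0,0,-4.9],[8.5,0,0,0,0,0,0],[8.5,0,0,0,0,0,0]]]'
python3 - <<'E'
from h import *
p,X,c,M=shot("top","pics/t7.png"); z=X[...,2]
near=lambda x,y:np.hypot(X[...,0]-x,X[...,1]-y)<.05
print("pot on coaster",rect(near(.52,.323)&(z>.06),.081,c,M))
print("low pot",rect(near(.585,-.015)&(z>.066),.079,c,M))
f=np.load("top0.npz")
p,X,c,M=shot("wrist"); z=X[...,2]
print("carton",rect((z>.128)&(z<.15)&near(.417,-.27),.139,c,M),manip.get_obs()["position"])
E
```

```text
clock: 23.72
position: [0.4176, -0.268, 0.2589]
ee_rot: [0.686, 0.728, 0.0, -0.0]
ft_force: [0.5, 0.2, 0.3]
grip_width: 0.996
grasp_force: 0.0
pot on coaster (array([516.4, 322.2]), array([57.9, 66. ]), 0.24)
low pot (array([585.3, -14.4]), array([68.4, 67.8]), 0.12)
carton (array([ 415.9, -271.2]), array([56.6, 64.9]), 3.51) [ 0.41769569 -0.26765205  0.25882843]
```

```bash
python3 -m crank '[[[8.5,-0.1,-0.3,-4,0,0,0],[8.5,0,0,-5,0,0,0],[8.5,0,0,-5,0,0,0],[8.5,0,0,-1.9,0,0,0],[8.5,0,0,0,0,0,0],[4.5,0,0,0,0,0,0],[4.5,0,0,0,0,0,0],[4.5,0,0,0,0,0,0],[4.5,0,0,0,0,0,0],[4.5,0,0,0,0,0,0],[4.5,0,0,0,0,0,0]]]' 40
```

```text
clock: 25.2
position: [0.4166, -0.2723, 0.1012]
ee_rot: [0.686, 0.727, 0.001, 0.001]
ft_force: [-2.8, 0.7, 6.8]
grip_width: 0.651
grasp_force: 41.6
```

```bash
python3 -m crank '[[[4.5,0,0,1,0,0,0],[4.5,0,0,3,0,0,0],[4.5,0,0,5,0,0,0],[4.5,0,0,5,0,0,0],[4.5,0,0,2,0,0,0],[4.5,1,2.4,0,0,0,0],[4.5,2.1,4.8,0,0,0,0],[4.5,2.1,4.8,0,0,0,0],[4.5,2.1,4.8,0,0,0,0],[4.5,2.1,4.8,0,0,0,0],[4.5,2.1,4.8,0,0,0,0],[4.5,2.1,4.8,0,0,0,0],[4.5,1.1,2.3,0,0,0,0],[4.5,0,0,0,0,0,0],[4.5,0,0,0,0,0,0]]]'
```

```text
clock: 27.08
position: [0.5627, 0.0611, 0.2604]
ee_rot: [0.687, 0.726, -0.0, 0.0]
ft_force: [-0.5, -0.5, -2.5]
grip_width: 0.65
grasp_force: 43.6
```

```bash
python3 -m crank '[[[4.5,0.1,0.2,-3,0,0,0],[4.5,0,0,-5,0,0,0],[4.5,0,0,-5,0,0,0],[4.5,0,0,-2,0,0,0],[4.5,0,0,-0.5,0,0,0],[4.5,0,0,-0.3,0,0,0],[4.5,0,0,0,0,0,0],[4.5,0,0,0,0,0,0]]]'
```

```text
clock: 28.08
position: [0.5643, 0.0648, 0.1027]
ee_rot: [0.687, 0.727, 0.001, 0.0]
ft_force: [-0.5, -0.3, -1.9]
grip_width: 0.653
grasp_force: 43.7
```

```bash
python3 -m crank '[[[4.5,0,0,-0.15,0,0,0],[4.5,0,0,0,0,0,0],[8.5,0,0,0,0,0,0],[8.5,0,0,0,0,0,0],[8.5,0,0,0,0,0,0],[8.5,0,0,0,0,0,0],[8.5,0,0,3,0,0,0],[8.5,0,0,6,0,0,0],[8.5,0,0,6,0,0,0],[8.5,0,0,1,0,0,0],[8.5,0,0,0,0,0,0],[8.5,0,0,0,0,0,0]]]'
python3 - <<'E'
from h import *
near=lambda x,y:np.hypot(X[...,0]-x,X[...,1]-y)<.06
p,X,c,M=shot("wrist"); z=X[...,2]
print("carton",rect((z>.128)&(z<.15)&near(.563,.065),.139,c,M),manip.get_obs()["position"])
E
```

```text
clock: 29.58
position: [0.5631, 0.0648, 0.2585]
ee_rot: [0.687, 0.727, -0.001, -0.001]
ft_force: [-0.5, 0.4, 0.0]
grip_width: 0.997
grasp_force: 0.0
carton (array([563.5,  65.9]), array([56.4, 65.3]), 3.61) [0.56308185 0.06477163 0.25856636]
```

```bash
python3 -m crank '[[[8.5,-0.2,-3,0,0,0,-1.5],[8.5,-0.4,-5.4,0,0,0,0],[8.5,-0.4,-5.4,0,0,0,0],[8.5,-0.4,-5.4,0,0,0,0],[8.5,-0.5,-5.4,0,0,0,0],[8.5,-0.4,-5.4,0,0,0,0],[8.5,-0.3,-3.2,0,0,0,0],[8.5,0,0,0,0,0,0],[8.5,0,0,0,0,0,0]]]'
python3 - <<'E'
from h import *
near=lambda x,y:np.hypot(X[...,0]-x,X[...,1]-y)<.06
p,X,c,M=shot("wrist"); z=X[...,2]
print("canister",rect((z>.122)&(z<.15)&near(.536,-.267),.134,c,M),manip.get_obs()["position"])
E
```

```text
clock: 30.75
position: [0.5374, -0.2671, 0.2597]
ee_rot: [0.696, 0.718, -0.0, -0.0]
ft_force: [0.4, 0.3, -0.2]
grip_width: 0.993
grasp_force: 0.0
canister (array([ 535.3, -267.3]), array([57.5, 58.8]), 1.79) [ 0.53784559 -0.26640145  0.25987634]
```

Needed canister shift: (571.4-535.3, -95.7+267.3) = (+3.6, +17.2) cm.

```bash
python3 -m crank '[[[8.5,-0.1,0,-4,0,0,0],[8.5,0,0,-5,0,0,0],[8.5,0,0,-5,0,0,0],[8.5,0,0,-2.1,0,0,0],[8.5,0,0,0,0,0,0],[4.5,0,0,0,0,0,0],[4.5,0,0,0,0,0,0],[4.5,0,0,0,0,0,0],[4.5,0,0,0,0,0,0],[4.5,0,0,0,0,0,0],[4.5,0,0,0,0,0,0]]]' 40
python3 -m crank '[[[4.5,0,0,1,0,0,0],[4.5,0,0,3,0,0,0],[4.5,0,0,4,0,0,0],[4.5,0.4,2.2,0,0,0,0],[4.5,0.8,4,0,0,0,0],[4.5,0.8,4,0,0,0,0],[4.5,0.8,4,0,0,0,0],[4.5,0.8,3,0,0,0,0],[4.5,0,0,0,0,0,0],[4.5,0,0,-3,0,0,0],[4.5,0,0,-2.5,0,0,0],[4.5,0,0,-1.5,0,0,0],[4.5,0,0,-0.7,0,0,0],[4.5,0,0,0,0,0,0],[4.5,0,0,0,0,0,0]]]'
```

```text
clock: 32.17
position: [0.5376, -0.268, 0.1015]
ee_rot: [0.696, 0.718, 0.001, 0.001]
ft_force: [-2.5, 0.8, 6.9]
grip_width: 0.669
grasp_force: 41.3
clock: 34.05
position: [0.5733, -0.0954, 0.1032]
ee_rot: [0.696, 0.718, 0.0, 0.0]
ft_force: [-0.1, 0.3, -3.2]
grip_width: 0.669
grasp_force: 43.8
```

```bash
python3 -m crank '[[[4.5,0,0,-0.15,0,0,0],[4.5,0,0,-0.05,0,0,0],[4.5,0,0,0,0,0,0],[8.5,0,0,0,0,0,0],[8.5,0,0,0,0,0,0],[8.5,0,0,0,0,0,0],[8.5,0,0,0,0,0,0],[8.5,0,0,3,0,0,0],[8.5,0,0,6,0,0,0],[8.5,0,0,6,0,0,0],[8.5,0,0,1,0,0,0],[8.5,0,0,0,0,0,0],[8.5,0,0,0,0,0,0]]]'
python3 - <<'E'
from h import *
near=lambda x,y:np.hypot(X[...,0]-x,X[...,1]-y)<.06
p,X,c,M=shot("wrist"); z=X[...,2]
print("canister",rect((z>.122)&(z<.15)&near(.5714,-.0957),.134,c,M),manip.get_obs()["position"])
E
python3 -m crank '[[[8.5,-3,-5,0,0,0,0],[8.5,-3,-5,0,0,0,0],[8.5,-3,-5,0,0,0,0],[8.5,-3,-5,0,0,0,0],[8.5,0,0,0,0,0,0],[8.5,0,0,0,0,0,0]]]'
python3 - <<'E'
from h import *
p,X,c,M=shot("top"); z=X[...,2]
near=lambda x,y:np.hypot(X[...,0]-x,X[...,1]-y)<.05
print("pot",rect(near(.52,.323)&(z>.068),.081,c,M)); print("low",rect(near(.585,-.015)&(z>.066),.079,c,M))
print("carton",rect(near(.56,.065)&(z>.125)&(z<.155),.139,c,M)); print("can",rect(near(.568,-.096)&(z>.12)&(z<.15),.134,c,M))
cv2.imwrite("pics/t9.png",p[:,:,::-1])
E
```

```text
clock: 35.67
position: [0.5721, -0.0949, 0.2586]
ee_rot: [0.696, 0.718, -0.001, -0.001]
ft_force: [0.3, 0.6, 0.6]
grip_width: 1.001
grasp_force: 0.0
canister (array([571.3, -95.4]), array([58.3, 58.2]), 46.48) [ 0.57212968 -0.09496693  0.25858281]
clock: 36.48
position: [0.4528, -0.2946, 0.2595]
ee_rot: [0.696, 0.718, -0.0, -0.001]
ft_force: [-0.3, 0.9, 0.5]
grip_width: 0.996
grasp_force: 0.0
pot (array([516.4, 323.3]), array([57.9, 63.7]), 0.24)
low (array([585.3, -14.4]), array([68.4, 67.8]), 0.12)
carton (array([560.1,  66.6]), array([57.6, 64.6]), 3.85)
can (array([567.3, -93.7]), array([57.1, 57.5]), 89.61)
```

View pics/t9.png

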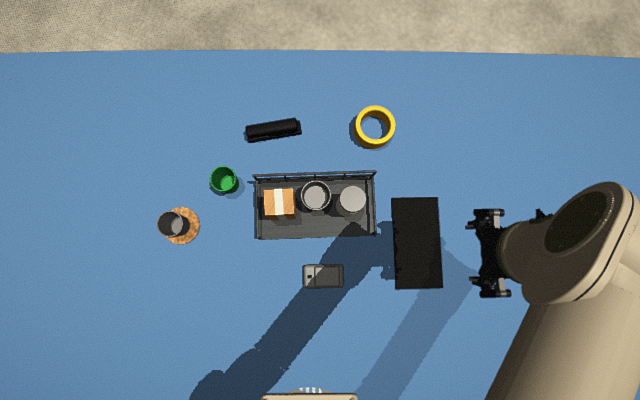

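The carton (280,202) and canister (352,198) are back in the rack. The pot at (171,223) stands on the coaster at (181,226); the pixel shift between them is parallax at rim height.

```bash
python3 -c "
from workcell import job; print(job.hand_in())"
```

```text
the job is handed in; nothing more can be done
None
```

The job is handed in: the upper pot stands within a few mm of the coaster's middle, and the carton and canister are back within about 3 mm of their starts; the lower pot has not moved, and nothing else was touched.

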